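# Show the juice carton to the counter scanner

### The arm

A 7-joint arm with a two-finger parallel gripper is mounted at the origin on the work surface. World frame = base frame: x ahead of the robot, y to its left, z up, the work surface at z = 0. Lengths are in m, angles in rad, forces in N, time in s.
With the tool pointing down it reaches from about 0.425 to 1.025 m from the base axis. Payload 9.4 kg.
Tool frame: the origin (TCP) lies midway between the tips of the shut fingers; the grasp point (between the pads) lies 19 mm behind it; z points along the fingers, y is the line along which they close (so a half turn about z gives the same grasp; the last joint's range is limited). The gripper opens to 85 mm and grips with 20 to 120 N. Pads are 22 mm wide; open, the fingers measure 114 mm over their backs; the gripper's body (76 mm by 85 mm) begins 54 mm behind the grasp point. The pads swing forward as they close: fully open they stand 13 mm farther back than shut.
Start: joints at [-1.266, 0.599, -0.003, 1.599, 0.002, 0.943, -0.08], TCP at [0.27, 0.673, 0.231] pointing down, gripper open.
Joint ranges: [-2.57, 2.57], [-0.35, 1.97], [-1.29, 1.29], [0.11, 2.56], [-1.05, 4.19], [0.11, 1.86], [-2.63, 2.63]. Speed limits (rad/s): [2.22, 2.22, 3.01, 3.01, 3.14, 3.14, 3.14].

### API

Orientations are given as a unit quaternion [x, y, z, w].
In Python, from rig import r gives the robot as it stands.
- The arm moves only by the tool play_rows, never from a script. Its argument "steps" is a list of rows, each a list of 3 entries, a list of its own where there are three numbers: the finger opening in cm, from 0 to 8.54, then the shift along the tool's x, y, z in cm, then the turn about the tool's z in degrees. A call has 1 to 5 rows; each row shifts and turns the commanded pose from where the row before left it, along the tool's axes as they then stand; what a row does not reach is not made up. A row lasts 1/8 s, in which the tool goes at most 62.5 mm and 10.7 degrees, less where a joint would pass 70% of its speed; a pose out of reach is approached as far as the arm can. A call is refused whole if a number of a shift passes 6.25 or a number of a turn 10.7, either way. A call with a gripper value outside its range is refused whole. The fingers move at their own pace and stop on an object; "squeeze" is the grip in N (left out, the last holds). Time passes only in rows, so rows that do not move let the fingers close. It gives the time, the measured TCP pose, the force, the opening and the grip force at its end, in the units of the state.
- r.get_obs(): the state, without advancing time (a new reading comes with each control period).
- r.camera(name): name is "side" or "top"; returns the picture (420x560x3 uint8, red, green, blue); there is no depth.
- r.get_calibration(name): a dict with "fx", "fy", "cx", "cy" (pixels), "D" ([k1, k2, p1, p2, k3] as OpenCV has them; the pictures are not rectified), "rvec" (rotation vector, rad) and "tvec" (3), from world to camera coordinates, as OpenCV has them. Camera axes: x right, y down, z forward; pixel columns grow to the right and rows downward; lengths in m; the calibration is good to about 2 mm. A picture is of the moment at which its call begins. get_calibration takes no time and is no camera call.
- r.hand_in(): hands the job in; it is judged then, once.
The state is a dict: "time_s": time; "qpos": joint angles; "joint_vel": joint speeds; "effort": joint torques, N m; "ee_pos": TCP position; "tcp_rot": TCP orientation; "ft_force": force on the tool from outside, world axes, zero at the start; "ft_torque": the same for the moment, N m; "width": finger opening in m; "finger_force": force on a finger pad.
Only numpy, scipy, OpenCV 4.12 (cv2) and the standard library are available. Lean on these libraries where they do the work, as an engineer would, in place of code of your own. Each camera call takes 0.05 s, during which the arm holds its last target. There are 200 camera calls.

### The job

Take the yellow juice carton out of the red tray and hold it up to the shop's counter scanner to be read: right way up, its barcode facing the red window squarely (leaning with the scanner head if that looks down a little), centred on the window and about 8 cm in front of it. Finish while still holding it there, steady in the air: do not put it down or let go. Do not touch the scanner, and leave the other cartons, the sweet jar and the can where they are.

Things in the scene. Friction and masses are not known exactly. Their poses are not given: they have to be found in the camera images.
- juice_center (a point): Yellow drink carton, orange band, rigid, 60 (x) x 40 (y) x 105 (z) mm, 0.18 to 0.32 kg, upright in any tray compartment. Point: its centre, 52.5 mm above the underside. z points up out of its top, x out of the narrow side bearing the barcode (white label, black bars, that side only); a silvery foil dot on the top lies near that side. The broad sides (normal to y) can be gripped near the top.
- juice_barcode (a point): Centre of the barcode on the yellow carton's narrow side: 30 mm along the carton's x from its centre and 15 mm below the centre (37.5 mm above the underside). Label 34 mm wide and 30 mm high. Axes as the carton's.
- juice: The same yellow carton; origin at the centre of its underside, axes as above.
- scan_window (a point): Centre of the dark red window (62 mm wide, 56 high, bright red line across) on the scanner head. x points INTO the head: the scanner looks along -x, from the robot's left towards its right; y is level, along the width; z runs up the window. The head looks down by 0.05 to 0.35 rad, varying; this frame leans with it. A carton held squarely, barcode to the window, has its axes parallel to these.
- scanner: Hands-free counter scanner, fixed: round black foot 120 mm across, 22 mm post, black head 60 deep x 80 wide x 76 mm high pivoted 225 mm above the counter; about 275 mm high in all. Origin: centre of the foot's underside; the front with the window looks along its -x. The head stays as set. Not to be touched.
- tray: Red open plastic tray fixed to the counter, 120 (its x) x 345 (its y) x 40 mm high, walls and floor 4 mm thick, with two cross walls making three compartments along its y, centres 110 mm apart, one carton in each, standing on the tray floor and rising 69 mm above the rim. Origin: centre of its underside.
- tea_center (a point): Green carton of the same size and make, standing upright in another compartment of the tray; a bystander to leave alone. Point: its centre, 52.5 mm above its underside
- milk_center (a point): White, blue-banded carton of the same size and make, standing upright in another compartment of the tray; a bystander to leave alone. Point: its centre, 52.5 mm above its underside
- tea: The green carton; origin at the centre of its underside.
- milk: The white carton; origin at the centre of its underside.
- sweets_center (a point): Amber sweet jar with a red cap, 66 mm across and 90 mm high, standing loose on the counter; a bystander. Point: its centre, half-way up.
- sweets: The same jar; origin at the centre of its underside.
- can_center (a point): Blue drink can, 60 mm across and 115 mm high, standing loose on the counter; a bystander. Point: its centre, half-way up.
- can: The same can; origin at the centre of its underside.

How it is judged:
On the way:
1. the yellow carton is lifted clear of the tray in the gripper (height (world z) of juice_center above 0.11 m and contact force between the fingers and juice above 1 N and contact force between juice and tray below 0.3 N), for 0.2 s.
At the end, for the whole second after the job is handed in: Carton gripped in the air, still, touching nothing else, upright within 0.75 rad; barcode towards the window, 50-115 mm before it and within 25 mm of its centre line across and up; x and y axes within 0.22 rad of the window's; centre over 0.13 m high; bystanders within 30 mm of their places (contact force between the fingers and juice above 1 N and x of juice_barcode in the frame of scan_window between -0.115 and -0.05 m and y of juice_barcode in the frame of scan_window between -0.025 and 0.025 m and z of juice_barcode in the frame of scan_window between -0.025 and 0.025 m and x of scan_window in the frame of juice_center above 0.03 m and angle between the x axis of juice_center and the x axis of scan_window, either way round below 0.22 rad and angle between the y axis of juice_center and the y axis of scan_window, either way round below 0.22 rad and angle between juice_center's own z axis and vertical below 0.75 rad and height (world z) of juice_center above 0.13 m and linear speed of juice below 0.02 m/s and angular speed of juice below 0.15 rad/s and contact force between juice and tea below 0.3 N and contact force between juice and milk below 0.3 N and contact force between juice and sweets below 0.3 N and contact force between juice and can below 0.3 N and contact force between juice and tray below 0.3 N and contact force between juice and scanner below 0.3 N and not (distance of any of tea_center, milk_center, sweets_center, can_center from where it was at the start of the episode above 0.03 m)); the arm keeps its last pose, push and grip.
It fails at once if a bystander (other carton, jar or can) is moved by more than 30 mm (distance of any of tea_center, milk_center, sweets_center, can_center from where it was at the start of the episode above 0.03 m).
It fails at once if the scanner is touched with more than 1 N (contact force between scanner and anything else above 1 N).
It also fails if it takes over 35 s, if anything falls off the work surface, if the arm or the gripper's body presses on something with over 40 N, if the wrist force passes 120 N, or if a joint passes its speed limit or range.

## Working session

There is one attempt and no reset: what is moved stays moved. The work goes in short steps, Python scripts to look and compute and a tool call to move; the robot and the scene stay as the last step left them, time stands still between calls to the robot, and variables do not carry over. Pictures are saved under pics/ and viewed, at most 10 in all, crops included, and the job is handed in when it is done.

Besides the shell and the picture viewer there is one more tool, called after "Emit:" as name(argument=value, ...), one argument or row to a line, values as JSON. play_rows: Moves the arm, as the interface text tells. Its arguments: {"type":"object","properties":{"steps":{"type":"array"},"squeeze":{"type":"number"}},"required":["steps"]}

```bash
mkdir -p pics; python3 - <<'E'
from rig import r
import cv2
o=r.get_obs();print({k:o[k] for k in('time_s','ee_pos','tcp_rot','width')})
for n in('side','top'):
    im=r.camera(n);cv2.imwrite(f'pics/{n}0.png',im[:,:,::-1]);c=r.get_calibration(n);print(n,c)
E
```

```text
{'time_s': 0.0, 'ee_pos': array([0.26993483, 0.67235551, 0.23040958]), 'tcp_rot': array([ 1.89687324e-01,  9.81844230e-01, -7.88336426e-04, -7.75834868e-05]), 'width': 0.08542800691364713}
side {'fx': 516.2009642995781, 'fy': 516.2009642995781, 'cx': 276.9752562275028, 'cy': 213.5509968021432, 'D': array([-0.04214185,  0.        ,  0.        ,  0.        ,  0.        ]), 'rvec': array([ 2.32180049, -0.26498118,  0.11057721]), 'tvec': array([-0.59276379,  0.27660466,  1.12559533])}
top {'fx': 492.08999187592775, 'fy': 492.08999187592775, 'cx': 273.7315469888926, 'cy': 203.23384119374495, 'D': array([-0.11324917,  0.        ,  0.        ,  0.        ,  0.        ]), 'rvec': array([ 2.20962846, -2.17140956,  0.05047688]), 'tvec': array([0.06931681, 0.63183901, 1.20820285])}
```

View pics/side0.png

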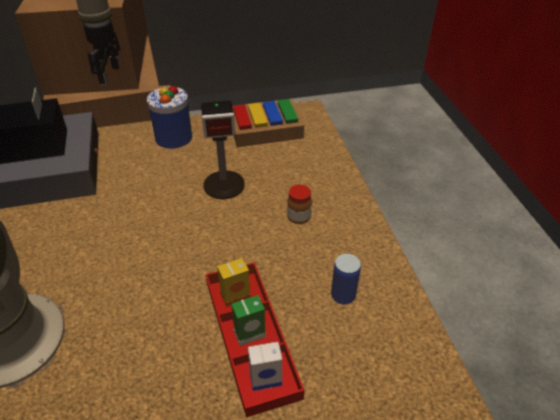

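View pics/top0.png

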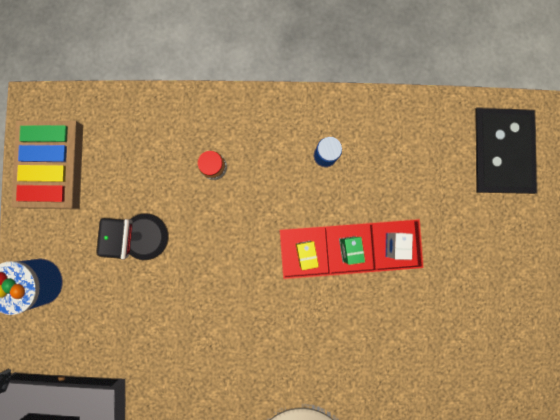

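The side view shows the yellow carton at (235,282), the scanner window at (218,122), the jar at (300,204) and the can at (346,280). In the top view the yellow carton's top is at (307,255), the scanner head at (115,238), the jar at (210,163) and the can at (329,150). I'll enlarge these for detail.

```bash
python3 - <<'E'
import cv2,numpy as np
t=cv2.imread('pics/top0.png');s=cv2.imread('pics/side0.png')
def c(im,x,y,w=44,h=33):return cv2.resize(im[y-h//2:y-h//2+h,x-w//2:x-w//2+w],(400,300),interpolation=cv2.INTER_CUBIC)
cs=[(t,307,255),(s,235,282,60,45),(t,118,238,64,48),(s,218,118)]
a=[c(*k) for k in cs]
cv2.imwrite('pics/crop0.png',np.vstack([np.hstack(a[:2]),np.hstack(a[2:])]))
E
```

```text
(no output)
```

View pics/crop0.png

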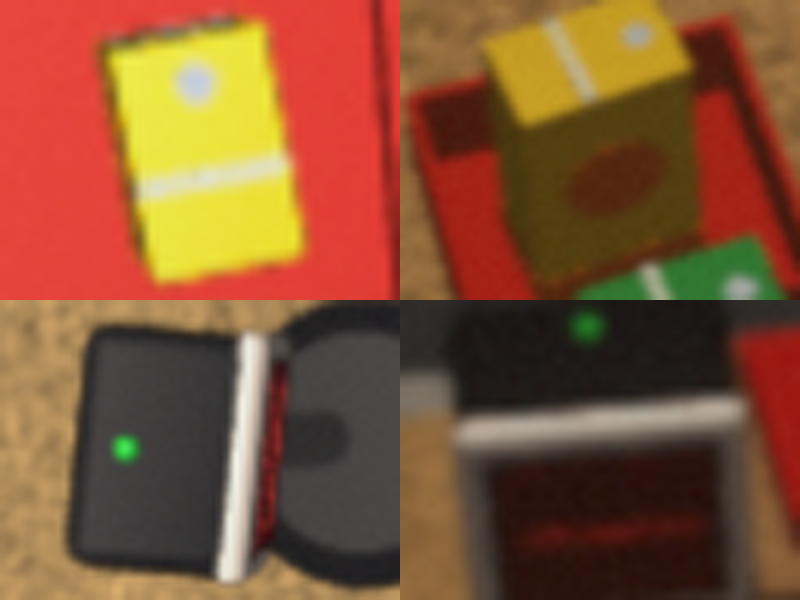

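```bash
cat > h.py <<'E'
from rig import r
import cv2,numpy as np
def cal(n):
    c=r.get_calibration(n);K=np.array([[c['fx'],0,c['cx']],[0,c['fy'],c['cy']],[0,0,1.]]);R=cv2.Rodrigues(c['rvec'])[0];return K,c['D'],R,np.array(c['tvec']).reshape(3)
C={n:cal(n) for n in('side','top')}
def ray(n,p):
    K,D,R,t=C[n];u=cv2.undistortPoints(np.array([[p]],float),K,D)[0,0];d=R.T@np.array([u[0],u[1],1]);return -R.T@t,d/np.linalg.norm(d)
def onz(n,p,z):
    o,d=ray(n,p);return o+d*(z-o[2])/d[2]
def tri(ps,pt):
    o1,d1=ray('side',ps);o2,d2=ray('top',pt);s=np.linalg.lstsq(np.c_[d1,-d2],o2-o1,rcond=None)[0]
    a,b=o1+s[0]*d1,o2+s[1]*d2;return (a+b)/2,np.linalg.norm(a-b)
def proj(n,P):
    K,D,R,t=C[n];return cv2.projectPoints(np.array(P,float).reshape(-1,1,3),R,t,K,D)[0].reshape(-1,2)
E
python3 - <<'E'
from h import *
np.set_printoptions(precision=4,suppress=True)
t=cv2.imread('pics/top0.png');s=cv2.imread('pics/side0.png')
print('cams',ray('side',(0,0))[0],ray('top',(0,0))[0])
def q(im,box,vmin):
    x0,y0,x1,y1=box;sc=8;z=cv2.resize(im[y0:y1,x0:x1],None,fx=sc,fy=sc,interpolation=cv2.INTER_CUBIC)
    hsv=cv2.cvtColor(z,cv2.COLOR_BGR2HSV);m=((hsv[...,0]>20)&(hsv[...,0]<36)&(hsv[...,1]>110)&(hsv[...,2]>vmin)).astype(np.uint8)
    m=cv2.morphologyEx(m,cv2.MORPH_CLOSE,np.ones((35,35)));cn=max(cv2.findContours(m,0,1)[0],key=cv2.contourArea);h=cv2.convexHull(cn)
    M=cv2.moments(h);f=lambda p:np.array([x0,y0])+(np.array(p)+.5)/sc-.5
    return f((M['m10']/M['m00'],M['m01']/M['m00'])),f(cv2.boxPoints(cv2.minAreaRect(h))),f(cv2.approxPolyDP(h,0.05*cv2.arcLength(h,True),True)[:,0])
ct,bt,at=q(t,(285,235,330,275),150);cs,bs,as_=q(s,(210,252,255,310),140)
print('top',ct,at,'side',cs,as_)
print('centre top face',tri(cs,ct))
P=np.array([onz('top',p,.109) for p in bt]);print(P,np.linalg.norm(np.diff(P,axis=0),axis=1))
d=[P[1]-P[0],P[2]-P[1]];l=max(d,key=np.linalg.norm);print('axis deg',np.degrees(np.arctan2(l[1],l[0])))
print('dot',tri((205-.5+238/6.67,260-.5+36/6.67),(285-.5+195/9.09,239-.5+82/9.09)))
def c(im,x0,y0,w,h,k):return cv2.resize(im[y0:y0+h,x0:x0+w],(w*k,h*k),interpolation=cv2.INTER_CUBIC)
cv2.imwrite('pics/scan.png',np.hstack([c(s,198,95,40,50,10)*1,c(t,92,213,40,50,10)]))
E
```

```text
cams [ 0.4398 -0.7396  0.977 ] [0.565  0.0706 1.2408]
top [307.0371 255.0854] [[312.9375 241.3125]
 [317.5625 265.8125]
 [302.0625 269.1875]
 [296.3125 244.8125]] side [232.3984 267.9431] [[241.6875 257.9375]
 [247.6875 269.6875]
 [222.6875 277.6875]
 [217.1875 266.1875]]
centre top face (array([0.5079, 0.0009, 0.1063]), np.float64(0.0003693160943563171))
[[ 0.5336  0.0274  0.109 ]
 [ 0.5417 -0.0128  0.109 ]
 [ 0.4818 -0.0249  0.109 ]
 [ 0.4737  0.0153  0.109 ]] [0.041  0.0611 0.041 ]
axis deg -168.59168007085543
dot (array([0.5256, 0.0038, 0.1086]), np.float64(0.0009670101354779291))
```

View pics/scan.png

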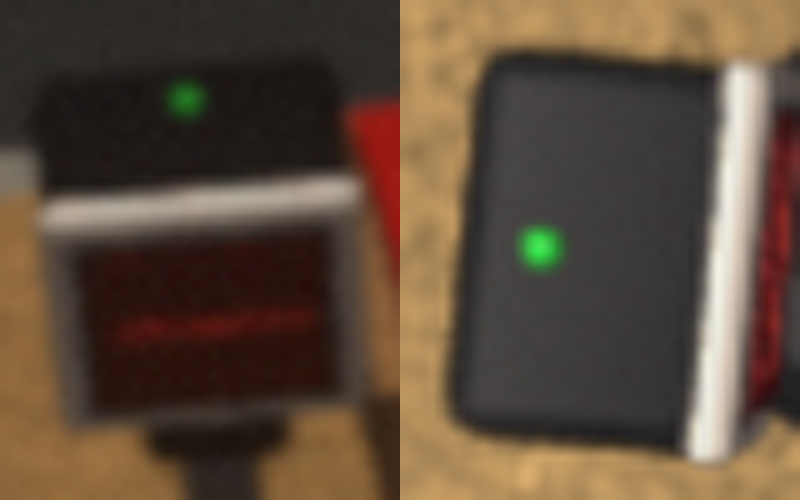

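```bash
python3 - <<'E'
from h import *
from scipy.spatial.transform import Rotation as Ro
np.set_printoptions(precision=4,suppress=True)
S=lambda x,y:np.array([198+x/10-.45,95+y/10-.45]);T=lambda x,y:np.array([92+(x-400)/10-.45,213+y/10-.45])
print('bar +x',tri(S(358,190),T(745,68)),'-x',tri(S(44,217),T(705,458)))
print('led',tri(S(187,100),T(540,247)))
c2=lambda x,y:np.array([86+x/6.25-.45,214+(y-300)/6.25-.45])
print('low +x',tri(S(340,395),c2(287,365)),'low -x',tri(S(95,412),c2(266,548)))
K,D,R,t=C['side']
w=.031;h=.028
# window frame: y level along width; x into head(+Y) => y = -X world, z up
obj=np.array([[0,w,h],[0,-w,h],[0,-w,-h],[0,w,-h]]);img=np.array([S(82,252),S(330,238),S(340,395),S(95,412)])
n,rv,tv,e=cv2.solvePnPGeneric(obj,img,K,D,flags=cv2.SOLVEPNP_IPPE if 0 else cv2.SOLVEPNP_ITERATIVE)
for a,b in zip(rv,tv):
    A=R.T@cv2.Rodrigues(a)[0];print('pnp',R.T@(b[:,0]-t),'x',A[:,0],'pitch',np.arcsin(A[2,0]),e.ravel())
# head top outline at height from top view; foot centre
top=cv2.imread('pics/top0.png')
for z in(.26,.275,.285):print(z,[onz('top',T(*p),z)[:2] for p in((490,55),(450,425),(725,65),(690,440))])
# constrained fit: yaw,pitch,centre on 4 side corners + 2 top low corners + bar
from scipy.optimize import least_squares
def pts(p,o):
    ya,pi=p[3:];x=np.array([np.cos(ya)*np.cos(pi),np.sin(ya)*np.cos(pi),np.sin(pi)]);y=np.array([-np.sin(ya),np.cos(ya),0]);A=np.c_[x,y,np.cross(x,y)];return p[:3]+o@A.T,A
def f(p):
    W,_=pts(p,obj);return np.r_[(proj('side',W)-img).ravel(),.7*(proj('top',W[2:])-[c2(287,365),c2(266,548)]).ravel()]
q=least_squares(f,[.5,.42,.23,1.57,.15]);print(q.x,np.sqrt(np.diag(np.linalg.inv(q.jac.T@q.jac))),q.fun)
E
```

```text
bar +x (array([0.5809, 0.3766, 0.2569]), np.float64(0.0021474838334763087)) -x (array([0.5019, 0.3826, 0.257 ]), np.float64(0.0018981849443306033))
led (array([0.5437, 0.4152, 0.2654]), np.float64(0.0015588750883803947))
low +x (array([0.5729, 0.3852, 0.1895]), np.float64(0.003397595944435359)) low -x (array([0.5092, 0.3905, 0.1908]), np.float64(0.0025360463665380223))
pnp [0.54   0.3559 0.2359] x [0.0976 0.9767 0.1913] pitch 0.19251367611060158 [0.1106]
0.26 [array([0.5814, 0.4289]), array([0.5064, 0.4349]), array([0.5803, 0.38  ]), array([0.5047, 0.385 ])]
0.275 [array([0.5811, 0.4234]), array([0.5073, 0.4294]), array([0.5801, 0.3752]), array([0.5056, 0.3802])]
0.285 [array([0.581 , 0.4198]), array([0.5079, 0.4257]), array([0.5799, 0.3721]), array([0.5062, 0.377 ])]
[0.5416 0.3827 0.218  1.476  0.1743] [0.0011 0.0038 0.0032 0.0503 0.0678] [-0.3348  0.2831 -0.7079 -0.1853 -0.6073 -0.1496  0.2739  0.0184  0.1982
 -0.5647  0.1279 -1.054 ]
```

Emit:
play_rows(
  steps=[
    [8.5, [0, 0, -5.7], 10.5],
    [8.5, [0, 0, -5.7], 10.5],
    [8.5, [0, 0, -5.6], 10.5],
    [8.5, [0, 0, 0], 10.5],
    [8.5, [0, 0, 0], 10.5],
  ],
  squeeze=25,
)

```text
time_s: 0.72
ee_pos: [0.27, 0.6727, 0.4018]
tcp_rot: [0.607, 0.795, 0.0, -0.0]
ft_force: [-0.3, 0.2, -0.2]
width: 0.0847
finger_force: 0.0
```

Emit:
play_rows(
  steps=[
    [8, [0, 0, 0], 10.5],
    [7, [0, 0, 0], 10.5],
    [7, [0, 0, 0], 10.5],
    [7, [0, 0, 0], 10.5],
    [7, [0, 0, 0], 10.5],
  ],
)

```text
time_s: 1.35
ee_pos: [0.27, 0.6726, 0.4007]
tcp_rot: [0.896, 0.444, -0.0, 0.0]
ft_force: [0.2, -0.3, -0.9]
width: 0.0705
finger_force: 0.0
```

Emit:
play_rows(
  steps=[
    [7, [0, 0, 0], 10.5],
    [7, [0, 0, 0], 10.5],
    [7, [0, 0, 0], 10.5],
    [7, [0, 0, 0], 10.4],
    [7, [0, 0, 0], 0],
  ],
)

```text
time_s: 1.98
ee_pos: [0.2697, 0.6728, 0.4006]
tcp_rot: [0.995, 0.099, -0.0, 0.001]
ft_force: [0.1, -0.6, -0.1]
width: 0.0703
finger_force: 0.0
```

```bash
cat > mv.py <<'E'
import sys;from h import *
from scipy.spatial.transform import Rotation as Ro
np.set_printoptions(precision=4,suppress=True)
def st():
    o=r.get_obs();A=Ro.from_quat(o['tcp_rot']).as_matrix();print(o['time_s'],o['ee_pos'],'yang',np.degrees(np.arctan2(A[1,1],A[0,1])),'z',A[:,2],'w',o['width'],o['finger_force'],o['ft_force'],'q',o['qpos']);return o,A
def to(P,A,o):print('cm in tool axes',100*A.T@(np.array(P)-o['ee_pos']))
E
python3 - <<'E'
from mv import *
o,A=st()
for P in([.43,.27,.4],[.508,.001,.4],[.508,.001,.064]):to(P,A,o)
to([.508-.43,.001-.27,0],A,{'ee_pos':np.zeros(3)})
E
```

```text
1.975 [0.2697 0.6728 0.4006] yang -78.69121990589451 z [ 0.0001 -0.0012 -1.    ] w 0.07028804702973791 0.0 [ 0.1037 -0.5778 -0.1303] q [-1.6544  0.5466  0.6787  1.4135 -0.3445  1.3027 -2.3293]
cm in tool axes [ 7.8184 42.6428  0.114 ]
cm in tool axes [10.192  70.5501  0.1469]
cm in tool axes [10.1963 70.51   33.7469]
cm in tool axes [ 2.3736 27.9073  0.033 ]
```

Emit:
play_rows(
  steps=[
    [7, [1, 5.3, 0], 0],
    [7, [1, 5.3, 0], 0],
    [7, [1, 5.3, 0], 0],
    [7, [1, 5.3, 0], 0],
    [7, [1, 5.3, 0], 0],
  ],
)

```text
time_s: 2.6
ee_pos: [0.3712, 0.4208, 0.4013]
tcp_rot: [0.995, 0.1, 0.0, -0.0]
ft_force: [0.1, 1.3, -0.3]
width: 0.07
finger_force: 0.0
```

Emit:
play_rows(
  steps=[
    [7, [1, 5.3, 0], 0],
    [7, [1, 5.3, 0], 0],
    [7, [1, 5.4, 0], 0],
    [7, [0.4, 5.6, 0], 0],
    [7, [0.4, 5.6, 0], 0],
  ],
)

```text
time_s: 3.22
ee_pos: [0.4612, 0.1613, 0.4015]
tcp_rot: [0.995, 0.1, 0.0, -0.0]
ft_force: [1.1, 0.1, -0.3]
width: 0.0699
finger_force: 0.0
```

Emit:
play_rows(
  steps=[
    [7, [0.4, 5.6, 2], 0],
    [7, [0.4, 5.6, 4], 0],
    [7, [0.4, 5.6, 4], 0],
    [7, [0, 0, 6], 0],
    [7, [0, 0, 0], 0],
  ],
)

```text
time_s: 3.85
ee_pos: [0.5005, 0.0103, 0.2462]
tcp_rot: [0.995, 0.099, -0.004, 0.0]
ft_force: [-0.3, -0.2, 0.3]
width: 0.0696
finger_force: 0.0
```

```bash
python3 - <<'E'
from mv import *
o,A=st()
to([.508,.001,.064],A,o)
E
```

```text
3.85 [0.5005 0.0103 0.2462] yang -78.6780402567481 z [-0.007  -0.0017 -1.    ] w 0.06959948430653037 0.0 [-0.2819 -0.2412  0.3126] q [-0.7048  0.3983  0.7901  2.1149 -0.3969  0.7864 -1.0388]
cm in tool axes [ 0.6889  1.0533 18.2173]
```

Emit:
play_rows(
  steps=[
    [7, [0.7, 1.0, 0], 0],
    [7, [0, 0, 5], 0],
    [7, [0, 0, 5], 0],
    [7, [0, 0, 0], 0],
  ],
)

```text
time_s: 4.35
ee_pos: [0.5118, 0.0028, 0.1487]
tcp_rot: [0.995, 0.099, -0.001, -0.0]
ft_force: [0.4, -0.3, 0.8]
width: 0.0702
finger_force: 0.0
```

```bash
python3 - <<'E'
from mv import *
o,A=st()
to([.508,.001,.064],A,o)
a=r.camera('side');b=r.camera('top')
f=lambda im,x,y:cv2.resize(im[y:y+75,x:x+100,::-1],(400,300),interpolation=cv2.INTER_CUBIC)
cv2.imwrite('pics/g.png',np.hstack([f(a,185,225),f(b,260,215)]))
E
```

```text
4.35 [0.5118 0.0028 0.1487] yang -78.65972671769961 z [-0.0016  0.0003 -1.    ] w 0.07023643590940704 0.0 [ 0.3952 -0.329   0.8468] q [-0.5429  0.5431  0.6233  2.1858 -0.5823  0.5811 -0.8605]
cm in tool axes [-0.3985  0.1089  8.4701]
```

View pics/g.png

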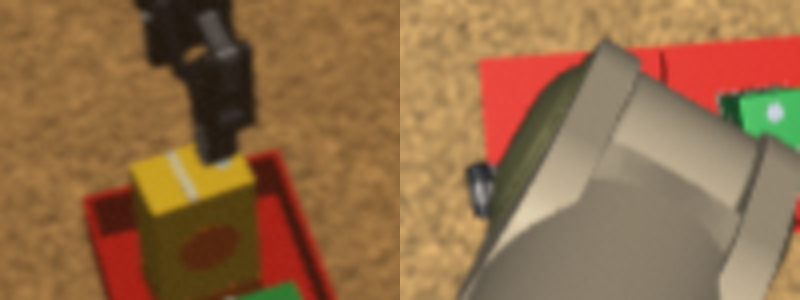

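The side crop shows the near finger above the carton's top at full pixel (240,264), with a free gap beside the green carton. The top view is hidden by the arm. I'm going down.

Emit:
play_rows(
  steps=[
    [7, [-0.4, 0.1, 2], 0],
    [7, [0, 0, 3], 0],
    [7, [0, 0, 3.5], 0],
    [7, [0, 0, 0], 0],
  ],
)

```text
time_s: 4.95
ee_pos: [0.5088, 0.0009, 0.0647]
tcp_rot: [0.995, 0.098, 0.001, -0.0]
ft_force: [-0.2, 0.4, 0.2]
width: 0.0703
finger_force: 0.0
```

Emit:
play_rows(
  steps=[
    [3, [0, 0, 0], 0],
    [3, [0, 0, 0], 0],
    [3, [0, 0, 0], 0],
    [3, [0, 0, 0], 0],
  ],
  squeeze=25,
)

```text
time_s: 5.45
ee_pos: [0.5092, 0.0004, 0.0656]
tcp_rot: [0.995, 0.098, 0.002, 0.0]
ft_force: [-0.7, -0.9, 10.1]
width: 0.0401
finger_force: 27.5
```

```bash
python3 - <<'E'
from mv import *
o,A=st()
E
```

```text
5.45 [0.5092 0.0004 0.0656] yang -78.77140776973438 z [ 0.0036  0.0001 -1.    ] w 0.04009132066820292 27.506689131259918 [-0.6528 -0.8769 10.0633] q [-0.3993  0.6567  0.4254  2.2414 -0.7478  0.3794 -0.7193]
```

Emit:
play_rows(
  steps=[
    [3, [0, 0, -2], 0],
    [3, [0, 0, -3], 0],
    [3, [0, 0, -3], 0],
    [3, [0, 0, 0], 0],
    [3, [0, 0, 0], 0],
  ],
)

```text
time_s: 6.08
ee_pos: [0.5076, 0.0012, 0.1438]
tcp_rot: [0.995, 0.098, 0.0, -0.0]
ft_force: [1.0, -0.8, -1.9]
width: 0.0399
finger_force: 26.7
```

```bash
python3 - <<'E'
from mv import *
o,A=st()
P=[onz('top',p,.04) for p in((285,277),(422,267.5),(281,230),(418,221))];print(np.array(P))
a=r.camera('side');cv2.imwrite('pics/l.png',cv2.resize(a[200:305,170:310,::-1],(800,600),interpolation=cv2.INTER_CUBIC))
E
```

```text
6.075 [0.5076 0.0012 0.1438] yang -78.72599657854688 z [ 0.0003  0.0005 -1.    ] w 0.039910177864424454 26.69496864080429 [ 0.95   -0.7909 -1.8989] q [-0.5387  0.5471  0.6206  2.2    -0.6019  0.5646 -0.839 ]
[[ 0.4503  0.0496  0.04  ]
 [ 0.4778 -0.2862  0.04  ]
 [ 0.5643  0.0613  0.04  ]
 [ 0.5917 -0.2753  0.04  ]]
```

View pics/l.png

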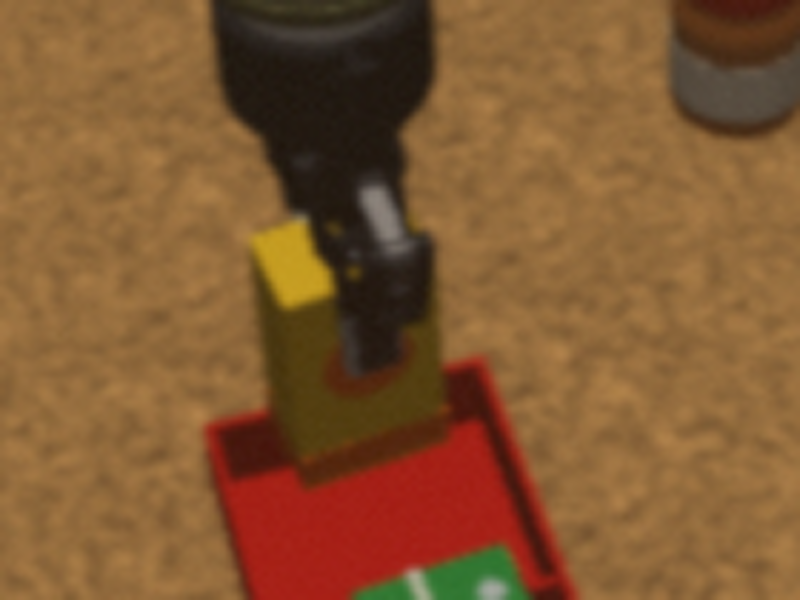

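The carton hangs freely and upright in the gripper over the tray. The head looks down by about 0.17 rad and the tool can't tilt, so I'll lean the carton in the pads by pressing its back lower face gently against the tray's fixed near rim.

Emit:
play_rows(
  steps=[
    [3, [0, 0, -0.3], 6.5],
    [3, [0, 0, 2.9], 0],
    [3, [0, 0, 2.9], 0],
    [3, [-0.6, 0, 0], 0],
    [3, [-0.6, 0, 0], 0],
  ],
  squeeze=20,
)

```text
time_s: 6.75
ee_pos: [0.4951, -0.0008, 0.0889]
tcp_rot: [0.999, 0.041, -0.0, 0.0]
ft_force: [-0.3, 0.0, -2.2]
width: 0.0399
finger_force: 26.7
```

Emit:
play_rows(
  steps=[
    [3, [-0.5, 0, 0], 0],
    [3, [-0.3, 0, 0], 0],
    [3, [-0.3, 0, 0], 0],
    [3, [-0.3, 0, 0], 0],
    [3, [0, 0, 0], 0],
  ],
)

```text
time_s: 7.38
ee_pos: [0.4837, -0.0016, 0.0894]
tcp_rot: [0.999, 0.041, 0.002, 0.0]
ft_force: [4.9, -0.5, 0.9]
width: 0.0402
finger_force: 25.1
```

Emit:
play_rows(
  steps=[
    [3, [-0.3, 0, 0], 0],
    [3, [-0.3, 0, 0], 0],
    [3, [-0.2, 0, 0], 0],
    [3, [-0.2, 0, 0], 0],
    [3, [0, 0, 0], 0],
  ],
)

```text
time_s: 8.0
ee_pos: [0.4733, -0.0024, 0.0892]
tcp_rot: [0.999, 0.041, 0.001, 0.0]
ft_force: [4.7, 0.6, 2.3]
width: 0.0394
finger_force: 25.2
```

```bash
python3 - <<'E'
from mv import *
o,A=st()
a=r.camera('side');cv2.imwrite('pics/p.png',cv2.resize(a[215:305,180:300,::-1],(800,600),interpolation=cv2.INTER_CUBIC))
E
```

```text
8.0 [ 0.4733 -0.0024  0.0892] yang -85.2727397318931 z [ 0.0026 -0.0002 -1.    ] w 0.03942475871064207 25.236770510673523 [4.6532 0.5557 2.3223] q [-0.4492  0.5999  0.4902  2.3098 -0.773   0.39   -0.7893]
```

View pics/p.png

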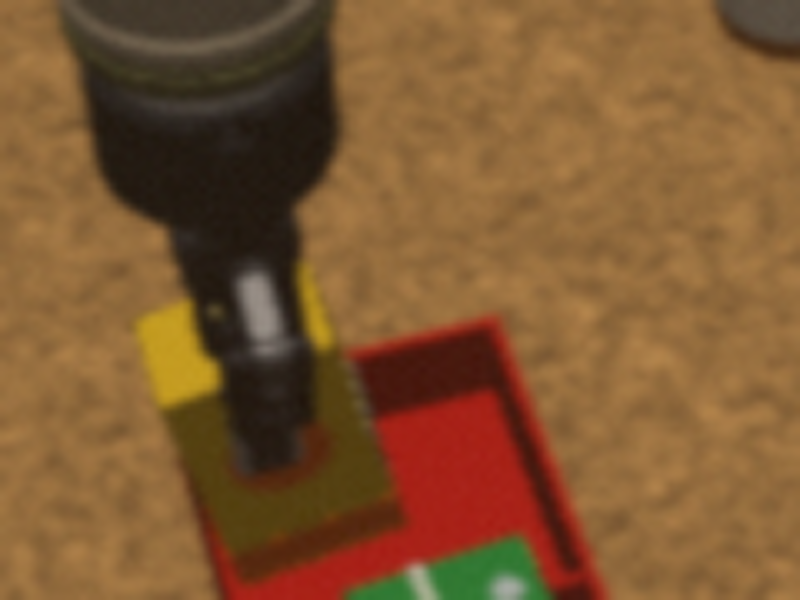

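The carton now leans, its lower end pushed away from the near rim. The broad-face corners are at crop (165,408), (243,580), (403,522) and (338,352). I'll measure the lean from these.

```bash
cat > lean.py <<'E'
from mv import *
def lean(o,A,px):
    n=A[:,1]; x=A[:,0]; 
    for s in(.02,):
        q=o['ee_pos']+n*s*np.sign(-n[1])
        W=[]
        for p in px:
            c,d=ray('side',p);W.append(c+d*((q-c)@n)/(d@n))
        W=np.array(W);L=np.c_[(W-o['ee_pos'])@x,W[:,2]]
        TL,LL,LR,TR=L
        for nm,v in(('left',TL-LL),('right',TR-LR)):print(nm,'len',np.linalg.norm(v),'lean',np.arctan2(-v[0],v[1]))
        for nm,v in(('bot',LR-LL),('top',TR-TL)):print(nm,'len',np.linalg.norm(v),'lean',np.arctan2(v[1],v[0]))
        print('centre rel (x,z world)',L.mean(0),L.mean(0)[1]-o['ee_pos'][2])
E
python3 - <<'E'
from lean import *
o,A=st()
f=lambda x,y:(180+x/6.667-.43,215+y/6.667-.43)
lean(o,A,[f(165,408),f(243,580),f(403,522),f(338,352)])
E
```

```text
8.05 [ 0.4733 -0.0024  0.0892] yang -85.26819300756208 z [ 0.0025 -0.0003 -1.    ] w 0.03971558717959596 25.232698023319244 [5.2319 0.6263 1.944 ] q [-0.4492  0.6     0.4902  2.3097 -0.7729  0.3901 -0.7893]
left len 0.09887176542589327 lean 0.16962457008153653
right len 0.09617178725094438 lean 0.16868092119022748
bot len 0.057323245372192314 lean 0.16742471056618324
top len 0.05748337314644875 lean 0.12044054386072083
centre rel (x,z world) [0.0067 0.0825] -0.006692702902397929
```

Lean is about 0.165 rad, which matches the head. I'll back off, lift and turn.

Emit:
play_rows(
  steps=[
    [3, [1.0, 0, 0], 0],
    [3, [0.8, 0, 0], 0],
    [3, [0, 0, -4], 0],
    [3, [0, 0, -5], 0],
    [3, [0, 0, -5], 0],
  ],
  squeeze=30,
)

```text
time_s: 8.68
ee_pos: [0.4891, -0.0009, 0.2298]
tcp_rot: [0.999, 0.041, -0.001, 0.0]
ft_force: [-0.1, 1.5, -2.2]
width: 0.0399
finger_force: 31.6
```

Emit:
play_rows(
  steps=[
    [3, [0, 0, 0], -10.1],
    [3, [0, 0, 0], -10.1],
    [3, [0, 0, 0], -10.1],
    [3, [0, 0, 0], -10.1],
    [3, [0, 0, 0], -10.1],
  ],
)

```text
time_s: 9.3
ee_pos: [0.4893, -0.0009, 0.2284]
tcp_rot: [0.885, 0.466, -0.001, -0.0]
ft_force: [-0.3, -0.7, -1.9]
width: 0.0397
finger_force: 31.6
```

Emit:
play_rows(
  steps=[
    [3, [0, 0, 0], -10.1],
    [3, [0, 0, 0], -10.1],
    [3, [0, 0, 0], -10.1],
    [3, [0, 0, 0], 0],
    [3, [0, 0, 0], 0],
  ],
)

```text
time_s: 9.93
ee_pos: [0.4896, -0.001, 0.2286]
tcp_rot: [0.736, 0.677, -0.0, -0.0]
ft_force: [0.0, -0.3, -1.7]
width: 0.0395
finger_force: 31.6
```

```bash
python3 - <<'E'
from mv import *
o,A=st()
to([.5325,.2661,.222],A,o)
E
```

```text
9.925 [ 0.4896 -0.001   0.2286] yang -4.708814592716886 z [-0.0009 -0.0003 -1.    ] w 0.03953580877480708 31.643818616867065 [ 0.0384 -0.3151 -1.7164] q [-0.4263  0.3426  0.4139  2.148  -0.2134  0.6901  0.0495]
cm in tool axes [26.9716  2.0818  0.6447]
```

Now I approach in smaller steps, stopping 4 cm short to look.

Emit:
play_rows(
  steps=[
    [3, [3, 0.6, 0.2], 0],
    [3, [5, 0.5, 0.2], 0],
    [3, [5, 0.5, 0.2], 0],
    [3, [5, 0.5, 0], 0],
    [3, [3, 0, 0], 0],
  ],
)

```text
time_s: 10.55
ee_pos: [0.5272, 0.21, 0.2223]
tcp_rot: [0.734, 0.679, -0.0, -0.0]
ft_force: [0.4, -0.3, -1.5]
width: 0.0398
finger_force: 31.7
```

Emit:
play_rows(
  steps=[
    [3, [1.5, 0, 0], 0],
    [3, [0.5, 0, 0], 0],
    [3, [0, 0, 0], 0],
    [3, [0, 0, 0], 0],
  ],
)

```text
time_s: 11.05
ee_pos: [0.5288, 0.2253, 0.2229]
tcp_rot: [0.735, 0.678, -0.0, 0.0]
ft_force: [0.2, -0.2, -1.3]
width: 0.0396
finger_force: 31.7
```

```bash
python3 - <<'E'
from mv import *
o,A=st()
to([.5325,.2661,.222],A,o)
a=r.camera('side');b=r.camera('top')
f=lambda im,x,y:cv2.resize(im[y:y+90,x:x+60,::-1],(400,600),interpolation=cv2.INTER_CUBIC)
cv2.imwrite('pics/s.png',np.hstack([f(a,195,95),f(b,95,195)]))
E
```

```text
11.05 [0.5288 0.2253 0.2229] yang -4.5991582023882485 z [ 0.     -0.0004 -1.    ] w 0.03956448407443841 31.658433079719543 [ 0.1589 -0.2169 -1.2568] q [-0.7752  0.4512  0.3895  1.9751 -0.2422  0.76   -0.3244]
cm in tool axes [4.0919 0.0408 0.0894]
```

View pics/s.png

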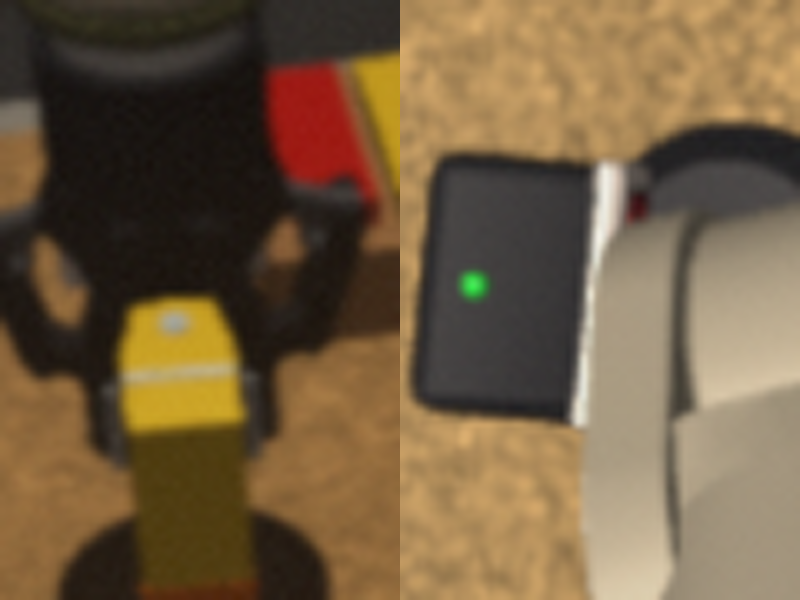

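The side view shows the carton upright in the fingers, foil dot toward the scanner at crop (173,322) and back top edge from (130,430) to (245,420). The top view shows the wrist clear of the head. I'll compare the carton's predicted corners with these pixels.

```bash
python3 - <<'E'
from mv import *
o,A=st()
h=A[:,0];y=-A[:,1] if 0 else np.cross([0,0,1],h)
f=lambda x,y:np.array((195+x/6.667-.43,95+y/6.667-.43))
obs=np.array([f(173,322),f(130,430),f(245,420),f(143,582),f(257,578)])
for ln in(.1,.165,.23):
    x=h*np.cos(ln)+np.array([0,0,np.sin(ln)]);z=np.cross(x,y)
    c=o['ee_pos']+.006*h+np.array([0,0,-.008])
    P=[c+.018*x+.0525*z,c-.03*x+.02*y+.0525*z,c-.03*x-.02*y+.0525*z,c-.03*x+.02*y-.0525*z*.5,c-.03*x-.02*y-.0525*z*.5]
    print(ln,(proj('side',P)-obs))
E
```

```text
11.15 [0.5288 0.2257 0.223 ] yang -4.569851011290933 z [ 0.0002 -0.0001 -1.    ] w 0.03991587413353239 31.65896236896515 [ 0.6569  0.5762 -2.0794] q [-0.7753  0.4512  0.389   1.9748 -0.2422  0.7599 -0.3244]
0.1 [[-0.1081 -0.517 ]
 [-0.9342 -1.8372]
 [-0.5049 -1.9604]
 [-0.2106 -0.3128]
 [-0.494  -1.3338]]
0.165 [[-0.0294  0.1249]
 [-0.764  -0.1576]
 [-0.3259 -0.2873]
 [-0.2007 -0.2874]
 [-0.5193 -1.305 ]]
0.23 [[ 0.0585  0.8614]
 [-0.5902  1.5497]
 [-0.147   1.4139]
 [-0.1981 -0.3324]
 [-0.5516 -1.3466]]
```

The model matches the picture to a fraction of a pixel (lean 0.165). Last 4 cm.

Emit:
play_rows(
  steps=[
    [3, [1.5, 0, 0.1], 0],
    [3, [1.5, 0, 0], 0],
    [3, [0.8, 0, 0], 0],
    [3, [0.2, 0, 0], 0],
    [3, [0, 0, 0], 0],
  ],
)

```text
time_s: 11.78
ee_pos: [0.5317, 0.2667, 0.2217]
tcp_rot: [0.734, 0.679, -0.0, 0.0]
ft_force: [-0.2, -0.4, -1.7]
width: 0.0395
finger_force: 31.7
```

Emit:
play_rows(
  steps=[
    [3, [0, 0, 0], 0],
    [3, [0, 0, 0], 0],
    [3, [0, 0, 0], 0],
    [3, [0, 0, 0], 0],
  ],
)

```text
time_s: 12.28
ee_pos: [0.5319, 0.2666, 0.2218]
tcp_rot: [0.734, 0.679, 0.0, 0.0]
ft_force: [-0.6, -0.2, -2.3]
width: 0.0396
finger_force: 31.7
```

```bash
python3 - <<'E'
from mv import *
o,A=st()
to([.5325,.2661,.222],A,o)
a=r.camera('side')
def dot(x,y):return (195+x/6.667,95+y/6.667)
h=A[:,0];x=h*np.cos(.165)+np.array([0,0,np.sin(.165)]);z=np.cross(x,np.cross([0,0,1],h));c=o['ee_pos']+.006*h-[0,0,.008]
for p in proj('side',[c+.018*x+.0525*z,c-.03*x+.0525*z,c-.03*x]).astype(int):print(p,a[p[1],p[0]])
g=cv2.resize(a[95:185,170:290,::-1],(800,600),interpolation=cv2.INTER_CUBIC);cv2.imwrite('pics/e.png',g)
E
```

```text
12.275 [0.5319 0.2666 0.2218] yang -4.485303406288057 z [ 0.  0. -1.] w 0.03962787112213119 31.658653020858765 [-0.5847 -0.1866 -2.2522] q [-0.8264  0.4762  0.3863  1.9322 -0.2484  0.7792 -0.3792]
cm in tool axes [-0.0441  0.0676 -0.0206]
[219 133] [165 163 146]
[220 147] [194 156  35]
[222 163] [78 59 16]
```

View pics/e.png

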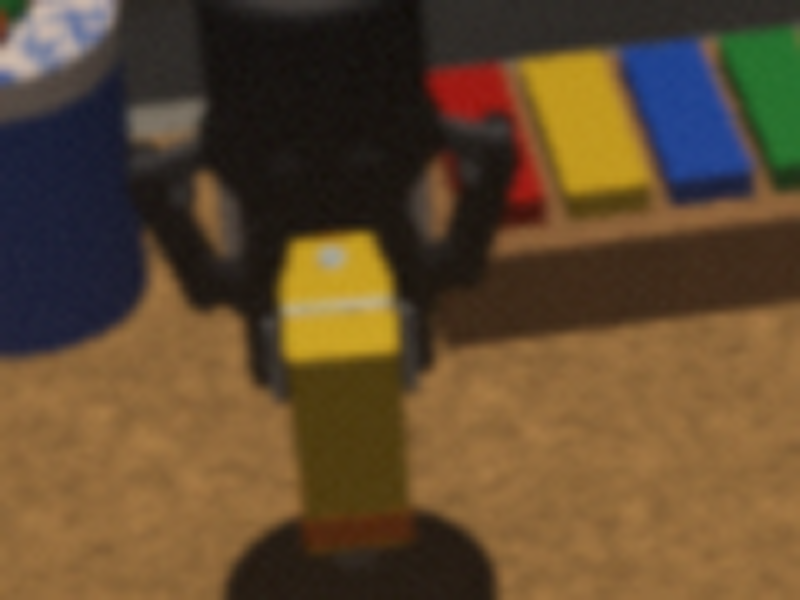

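The carton hangs steady in front of the head, its foil dot at full pixel (219,133) where predicted. Handing in.

```bash
python3 -c "
from rig import r
print(r.hand_in())"
```

```text
the job is handed in; nothing more can be done
None
```

I handed the job in at 12.3 s with the yellow carton held still before the scanner: by my measurements the barcode is about 8 cm from the window, centred, and leaning 0.165 rad to match the head. The hand-in returned no verdict.

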